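# Close up the module row on a trolley shelf

### The job

A wooden spacer block keeps the loose power module apart from the bolted one on the trolley shelf. First put the spacer in the deep, empty scrap bin; then butt the loose module end to end against the bolted module, so that no gap is left and their front faces are level and in line. Leave everything else where it is.

Things in the scene. Friction and masses are not known exactly. Their poses are not given: they have to be found in the camera images.
- loose_module: the loose power module: slate-grey box, 110 mm long (its y) x 54 mm deep (its x) x 55 mm tall, dark front panel on its -x face, vent slots on top, no feet. It stands freely on the shelf, a little askew. Origin: centre of its underside
- bolted_module: the bolted module: same box, but with steel feet (50 mm long, 20 mm out, 9 mm tall with bolts) at the middle of front and back; fixed square to the shelf at the left or right end of the row. Origin: centre of its underside, at the shelf's top. When butted and level, the loose module's origin lies 110 mm from it along this one's y, on the side where the loose one starts
- spacer: the wooden spacer block, 80 mm long (its y) x 38 x 38 mm, plain pale wood, lying lengthwise on the shelf in the gap (105 to 125 mm) between the modules. Origin: centre of its underside
- scrap_bin: the scrap bin: deep, empty, grey plastic, open at the top, 160 x 160 mm, 100 mm tall, walls and floor 5 mm thick; fixed on the bench, to the left or the right of the shelf. (A shallow tray of green caps stands on the other side.) Origin: centre of its underside
- shelf: light-grey sheet-metal trolley shelf lying fixed on the bench, 400 mm long (its y) x 260 mm deep (its x), top 24 mm above the bench, 16 mm rim upright along its back (+x) edge. Origin: centre of its underside
- foot_knob: black mushroom-shaped screw foot, 42 mm across and 35 mm tall, standing disc-down on the shelf near its front edge; bystander. Origin: centre of its underside
- bracket: bare-steel L-shaped sheet bracket, 90 x 30 x 30 mm, on the shelf near its back rim; bystander. Origin: centre of its underside
- castor: white wheel with a grey tyre lying flat, 75 mm across, 34 mm tall; bystander beside the shelf. Origin: centre of its underside
Not all that is in view belongs to the job. What is shaped like the loose_module but orange or pink is not meant.

How it is judged:
By the outcome, as a careful person would: the job done as asked, in the order asked, and still so for the second after the job is handed in, with the robot touching nothing.
It also fails if it takes over 48 s, if anything falls off the work surface, if the arm or the gripper's body presses on something with over 40 N, if the wrist force passes 120 N, or if a joint passes its speed limit or range.

### The arm

A 7-joint arm with a two-finger parallel gripper is mounted at the origin on the work surface. World frame = base frame: x ahead of the robot, y to its left, z up, the work surface at z = 0. Lengths are in mm, angles in rad, forces in N, time in s.
With the tool pointing down it reaches from about 400 to 900 mm from the base axis. Payload 5.6 kg.
Tool frame: the origin (TCP) lies midway between the tips of the shut fingers; the grasp point (between the pads) lies 19 mm behind it; z points along the fingers, y is the direction in which the jaws open and shut (so a half turn about z gives the same grasp; the last joint's range is limited). The gripper opens to 92 mm and grips with 3 to 60 N. Pads are 20 mm wide; open, the fingers measure 128 mm over their backs; the gripper's body (75 mm by 189 mm) begins 69 mm behind the grasp point.
Start: joints at [-1.356, 0.468, -0.012, 1.603, 0.006, 1.071, -0.056], TCP at [165.762, 628.516, 214.592] pointing down, gripper open.
Joint ranges: [-2.53, 2.53], [-0.31, 2.02], [-1.57, 1.55], [0.28, 2.44], [-1.29, 4.43], [0.15, 1.84], [-2.92, 2.92]. Speed limits (rad/s): [2.57, 2.57, 3.14, 3.14, 3.14, 3.14, 3.14].

### API

Orientations are given as a unit quaternion [w, x, y, z].
In Python, from workcell import ctrl, capture, camera_info gives the robot as it stands.
- The arm moves only by the tool move_arm, never from a script. Its argument "targets" is a list of rows, each a list of 3 entries, a list of its own where there are three numbers: the turn, a rotation vector about the tool's x, y, z in degrees, then the shift along the tool's x, y, z in mm, then the opening, from -1 (shut) to 1 (fully open). A call has 1 to 5 rows; each row shifts and turns the commanded pose from where the row before left it, along the tool's axes as they then stand; what a row does not reach is not made up. A row lasts 1/10 s, in which the tool goes at most 50 mm and 8.59 degrees, less where a joint would pass 70% of its speed; a pose out of reach is approached as far as the arm can. A call is refused whole if a number of a shift passes 50 or a number of a turn 8.59, either way. A call with a gripper value outside its range is refused whole. The fingers move at their own pace and stop on an object; "force" is the grip in N (left out, the last holds). Time passes only in rows, so rows that do not move let the fingers close. It gives the time, the measured TCP pose, the force and the opening at its end, in the units of the state.
- ctrl.observe(): the state, without advancing time (a new reading comes with each control period).
- capture(name): name is "scene" or "top" or "wrist"; returns the picture (480x640x3 uint8, blue, green, red); there is no depth.
- camera_info(name): a dict with "intrinsics" (3x3 intrinsics, pixels), "eye" and "rotation" of the camera in the world. Camera axes: x right, y up, looking along -z (the intrinsics and any distortion apply to the point x, -y, -z); pixel columns grow to the right and rows downward; lengths in mm; the calibration is good to about 2 mm. A picture is of the moment at which its call begins: read the wrist's pose just before it. camera_info takes no time and is no camera call; for the wrist camera it gives the pose at the moment of the call.
- ctrl.job_done(): hands the job in, once; it reports no verdict.
The state is a dict: "time_s": time; "joints": joint angles; "dq": joint speeds; "tau": joint torques, N m; "tool_pos": TCP position; "tcp_rot": TCP orientation; "force": force on the tool from outside, world axes, zero at the start; "moment": the same for the moment, N m; "opening": finger opening in mm.
Only numpy, scipy, OpenCV 4.12 (cv2) and the standard library are available. Lean on these libraries where they do the work, as an engineer would, in place of code of your own. Each camera call takes 0.05 s, during which the arm holds its last target. There are 200 camera calls.

## Working session

There is one attempt and no reset: what is moved stays moved. The work goes in short steps, Python scripts to look and compute and a tool call to move; the robot and the scene stay as the last step left them, time stands still between calls to the robot, and variables do not carry over. Pictures are saved under pics/ and viewed, about 8 in all and at most 12, crops included, and the job is handed in when it is done.

Besides the shell and the picture viewer there is one more tool, called after "Emit:" as a command line: name --argument value ..., lists and objects as JSON in quotes. move_arm: Moves the arm, as the interface text tells. Its arguments: {"type":"object","properties":{"targets":{"type":"array"},"force":{"type":"number"}},"required":["targets"]}

```bash
mkdir -p pics; ls
cat > h.py <<'E'
import numpy as np, cv2
from workcell import ctrl, capture, camera_info
def snap(n,f):
    ci=camera_info(n); im=capture(n); cv2.imwrite('pics/'+f+'.png',im); np.savez('pics/'+f+'.npz',**{k:np.array(v) for k,v in ci.items() if k in('intrinsics','eye','rotation')}); return im,ci
def load(f):
    return cv2.imread('pics/'+f+'.png'), dict(np.load('pics/'+f+'.npz'))
def ray(ci,u,v):
    d=np.linalg.inv(np.array(ci['intrinsics']))@[u,v,1]; d=np.array([d[0],-d[1],-d[2]]); return np.array(ci['rotation'])@d
def onz(ci,u,v,z):
    e=np.array(ci['eye']); d=ray(ci,u,v); return e+d*(z-e[2])/d[2]
def proj(ci,p):
    c=np.array(ci['rotation']).T@(np.array(p,float)-np.array(ci['eye'])); q=np.array(ci['intrinsics'])@[c[0],-c[1],-c[2]]; return q[:2]/q[2]
E
python3 - <<'E'
from h import *
for n in('scene','top','wrist'):
    im,ci=snap(n,n+'0'); print(n,ci)
print(ctrl.observe())
E
```

```text
pics
scene {'intrinsics': array([[497.42820912,   0.        , 319.47435025],
       [  0.        , 497.42820912, 237.14582281],
       [  0.        ,   0.        ,   1.        ]]), 'eye': array([872.81210664, 271.37203119, 831.97691985]), 'rotation': array([0.45247523, 0.14557316, 0.25507412, 0.84202839])}
top {'intrinsics': array([[622.63791341,   0.        , 316.97338726],
       [  0.        , 622.63791341, 237.92740448],
       [  0.        ,   0.        ,   1.        ]]), 'eye': array([ 265.73017805,   14.04659587, 1328.34484135]), 'rotation': array([ 0.70633932,  0.03984284, -0.05243651, -0.70480332])}
wrist {'intrinsics': array([[344.2349234 ,   0.        , 323.93983033],
       [  0.        , 344.2349234 , 237.78447309],
       [  0.        ,   0.        ,   1.        ]]), 'eye': array([ 98.3138479 , 646.04788344, 385.3609019 ]), 'rotation': array([ 0.78558199, -0.09891293, -0.07492109,  0.60618808])}
{'time_s': 0.15, 'joints': array([-1.35599729,  0.46818788, -0.01161923,  1.60334273,  0.00598172,
        1.07140937, -0.05633342]), 'dq': array([-1.37757471e-03, -1.97228823e-03, -5.29840291e-05, -2.04391168e-03,
        3.68488944e-05, -5.60531389e-04,  7.98570135e-04]), 'tau': array([ 7.53968125e-04, -5.20951617e+01, -1.20089028e-02, -2.43975949e+01,
       -5.65818103e-02,  1.51818671e-02,  8.96135066e-05]), 'tool_pos': array([165.65836678, 628.10433876, 213.87945533]), 'tcp_rot': array([-4.55582417e-05,  1.28588948e-01,  9.91697762e-01, -6.54730578e-04]), 'force': array([ 1.47806405, -0.23148561,  0.50700477]), 'moment': array([-0.04169533, -0.01462504,  0.02180535]), 'opening': 92.12076315367702}
```

View pics/top0.png

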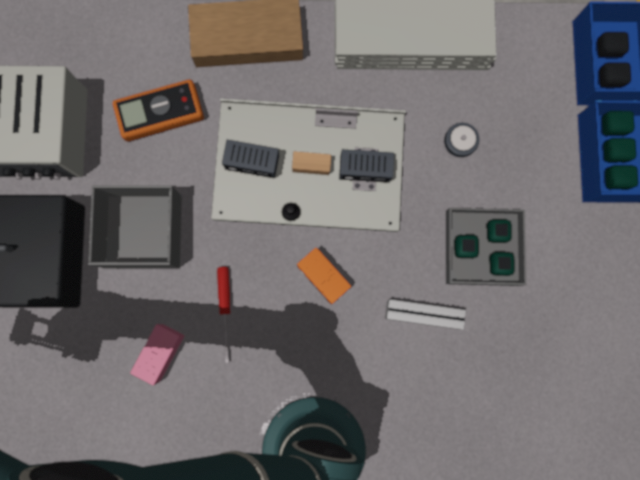

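View pics/scene0.png

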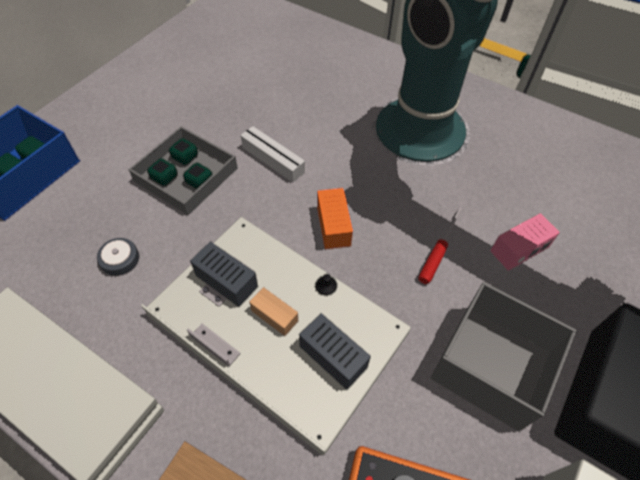

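Top view: grey modules at (251,158), which has no feet and is askew (the loose one), and at (367,165), which has feet (the bolted one). The spacer is at (312,162), the bin at (135,227) and the knob at (291,211). Lookalikes are the orange block (325,275) and pink block (157,354), both rejected by colour. The brown box (247,30) is not the spacer.

```bash
sed -i 's/^def ray/from scipy.spatial.transform import Rotation as R\ndef rot(ci):\n    q=np.array(ci["rotation"]); return R.from_quat(q,scalar_first=True).as_matrix()\ndef ray/; s/np.array(ci\[.rotation.\])@d/rot(ci)@d/; s/np.array(ci\[.rotation.\]).T/rot(ci).T/' h.py
python3 - <<'E'
from h import *
im,ci=load('top0')
hsv=cv2.cvtColor(im,cv2.COLOR_BGR2HSV)
def blob(mask,box,z,n):
    m=np.zeros_like(mask);x0,y0,x1,y1=box;m[y0:y1,x0:x1]=mask[y0:y1,x0:x1]
    c=max(cv2.findContours(m,0,1)[0],key=cv2.contourArea)
    P=np.array([onz(ci,*p[0],z)[:2] for p in c],np.float32)
    r=cv2.minAreaRect(P);print(n,r,cv2.boundingRect(c))
wood=cv2.inRange(hsv,(5,60,120),(20,160,255))
blob(wood,(285,145,340,180),62,'spacer')
dark=cv2.inRange(hsv,(0,0,0),(179,255,105))
blob(dark,(215,130,290,185),79,'loose')
blob(dark,(335,140,400,185),79,'bolted')
for n,u,v,z in[('shelf FL',213,219,24),('FR',401,230,24),('BL',221,102,24),('BR',405,112,24),('binTL',92,187,100),('binTR',178,187,100),('binBR',178,266,100),('binBL',91,266,100),('knob',291,211,50)]: print(n,onz(ci,u,v,z).round(1))
cv2.imwrite('pics/crop0.png',cv2.resize(im[90:240,200:420],None,fx=3.5,fy=3.5,interpolation=cv2.INTER_CUBIC))
E
```

```text
spacer ((593.2716674804688, 3.2670555114746094), (79.64340209960938, 37.993812561035156), 85.4327163696289) (292, 151, 40, 21)
loose ((592.7797241210938, 123.65299987792969), (122.45991516113281, 62.60708999633789), 79.95442199707031) (223, 140, 62, 38)
bolted ((581.0144653320312, -111.96560668945312), (114.62688446044922, 66.615966796875), 86.14715576171875) (339, 149, 57, 34)
shelf FL [476.7 210.9  24. ]
FR [ 454.7 -187.5   24. ]
BL [733.8 199.4  24. ]
BR [ 714.2 -200.5   24. ]
binTL [528.2 442.  100. ]
binTR [529.1 270.8 100. ]
binBR [370.4 266.  100. ]
binBL [370.  436.4 100. ]
knob [490.   45.4  50. ]
```

View pics/crop0.png

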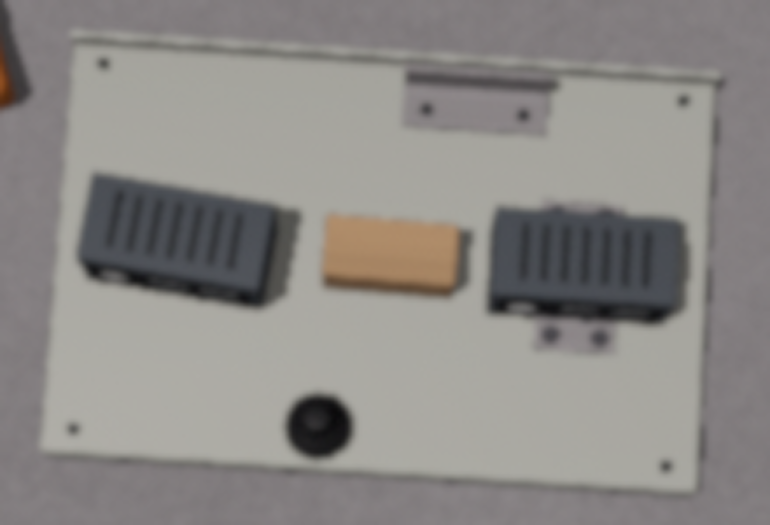

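The crop confirms the choice: loose module on the left without feet, bolted on the right with feet, wooden spacer between. Next I write a row planner and approach the spacer.

```bash
cat >> h.py <<'E'
def goal(yaw):  # tool pointing down, jaw axis y at angle yaw (deg) from world x
    a=np.radians(yaw); y=np.array([np.cos(a),np.sin(a),0]); z=np.array([0,0,-1.]); return np.c_[np.cross(y,z),y,z]
def plan(p,yaw,step=40,tstep=8,start=None):
    s=ctrl.observe(); P=np.array(s['tool_pos']); Q=R.from_quat(s['tcp_rot'],scalar_first=True).as_matrix()
    if start is not None: P,Q=start
    G=goal(yaw); p=np.array(p,float)
    dr=R.from_matrix(Q.T@G).as_rotvec(degrees=True)
    n=int(max(np.ceil(np.linalg.norm(p-P)/step),np.ceil(np.linalg.norm(dr)/tstep),1))
    for i in range(n):
        sh=np.round(Q.T@((p-P)/(n-i)),0 if i<n-1 else 1); t=np.round(R.from_matrix(Q.T@G).as_rotvec(degrees=True)/(n-i),1)
        print([t.tolist(),sh.tolist()]); P=P+Q@sh; Q=Q@R.from_rotvec(t,degrees=True).as_matrix()
    return P,Q
def st():
    s=ctrl.observe(); Q=R.from_quat(s['tcp_rot'],scalar_first=True).as_matrix()
    print(s['time_s'],s['tool_pos'].round(1),'yaw',np.degrees(np.arctan2(Q[1,1],Q[0,1])).round(2),'z',Q[:,2].round(4),'F',s['force'].round(1),'op',round(s['opening'],1)); return s,Q
E
python3 -c "
from h import *
plan([593,3,190],-4.5)"
```

```text
[[-0.0, 0.0, 4.2], [-30.0, -26.0, 1.0]]
[[-0.0, 0.0, 4.2], [-32.0, -24.0, 1.0]]
[[-0.0, 0.0, 4.2], [-34.0, -21.0, 1.0]]
[[-0.0, 0.0, 4.2], [-35.0, -19.0, 1.0]]
[[-0.0, 0.0, 4.2], [-36.0, -16.0, 1.0]]
[[-0.0, 0.0, 4.2], [-38.0, -14.0, 1.0]]
[[-0.0, 0.0, 4.2], [-38.0, -11.0, 1.0]]
[[-0.0, 0.0, 4.2], [-39.0, -8.0, 1.0]]
[[-0.0, 0.0, 4.2], [-40.0, -5.0, 2.0]]
[[-0.0, 0.0, 4.2], [-40.0, -2.0, 1.0]]
[[-0.0, 0.0, 4.2], [-40.0, 1.0, 2.0]]
[[-0.0, 0.0, 4.2], [-40.0, 4.0, 1.0]]
[[-0.0, 0.0, 4.2], [-39.0, 7.0, 2.0]]
[[-0.0, 0.0, 4.2], [-39.0, 9.0, 1.0]]
[[-0.0, 0.0, 4.2], [-38.0, 12.0, 2.0]]
[[-0.0, 0.0, 4.2], [-37.0, 15.0, 1.0]]
[[-0.0, 0.0, 4.2], [-35.0, 18.0, 2.0]]
[[-0.0, 0.0, 4.2], [-34.0, 20.0, 1.0]]
[[-0.0, 0.1, 4.1], [-32.8, 22.2, 1.6]]
```

Emit:
move_arm --targets '[[[0,0,4.2],[-30,-26,1],1],[[0,0,4.2],[-32,-24,1],1],[[0,0,4.2],[-34,-21,1],1],[[0,0,4.2],[-35,-19,1],1],[[0,0,4.2],[-36,-16,1],1]]'

```text
time_s: 0.65
tool_pos: [278.9, 462.8, 209.4]
tcp_rot: [-0.0, 0.309, 0.951, -0.0]
force: [0.7, 0.5, -0.2]
opening: 92.2
```

Emit:
move_arm --targets '[[[0,0,4.2],[-38,-14,1],1],[[0,0,4.2],[-38,-11,1],1],[[0,0,4.2],[-39,-8,1],1],[[0,0,4.2],[-40,-5,2],1],[[0,0,4.2],[-40,-2,1],1]]'

```text
time_s: 1.15
tool_pos: [391.4, 297.4, 203.5]
tcp_rot: [-0.0, 0.477, 0.879, -0.0]
force: [1.1, -0.4, -1.1]
opening: 91.7
```

Emit:
move_arm --targets '[[[0,0,4.2],[-40,1,2],1],[[0,0,4.2],[-40,4,1],1],[[0,0,4.2],[-39,7,2],1],[[0,0,4.2],[-39,9,1],1],[[0,0,4.2],[-38,12,2],1]]'

```text
time_s: 1.65
tool_pos: [504.3, 132.8, 195.6]
tcp_rot: [-0.0, 0.629, 0.778, 0.0]
force: [1.1, 0.5, -0.0]
opening: 92.1
```

Emit:
move_arm --targets '[[[0,0,4.2],[-37,15,1],1],[[0,0,4.2],[-35,18,2],1],[[0,0,4.2],[-34,20,1],1],[[0,0,4.1],[-33,22,2],1],[[0,0,0],[0,0,0],1]]'

```text
time_s: 2.15
tool_pos: [594.6, -3.0, 189.4]
tcp_rot: [0.002, 0.737, 0.676, -0.001]
force: [0.1, 0.1, -0.2]
opening: 92.0
```

Run:
```python
from h import *
st()
snap('wrist','w1'); im,ci=snap('top','top1'); print(ctrl.observe()['tool_pos'])
```

```text
2.15 [594.6  -3.  189.4] yaw -4.99 z [ 0.0013 -0.0039 -1.    ] F [ 0.1  0.1 -0.2] op 92.0
[592.60708923   2.59935199 189.00854864]
```

View pics/w1.png

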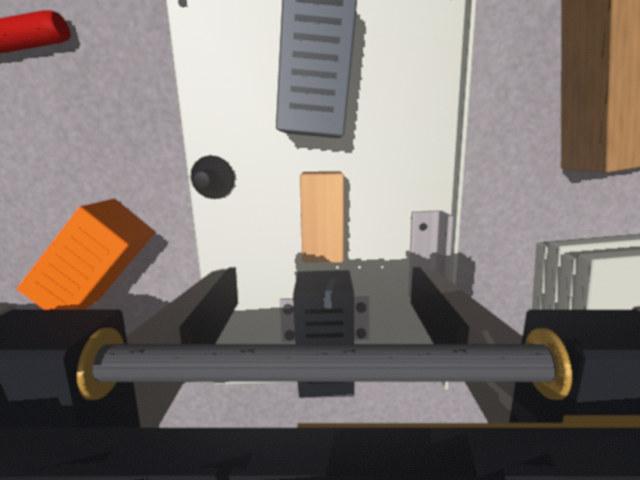

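Wrist view: the spacer top spans u 301–344, v 172–262, with the loose module above it at (318,65). The bolted module is below at (325,330), its feet either side at (287,318) and (361,318), and the knob is at (212,177). I'll measure from a settled frame.

Run:
```python
from h import *
st(); im,ci=snap('wrist','w2')
hsv=cv2.cvtColor(im,cv2.COLOR_BGR2HSV)
print('hsv spacer',hsv[210,322],'loose',hsv[100,300],hsv[30,318],'bolted',hsv[300,300],'shadow',hsv[145,325],hsv[20,362])
wood=cv2.inRange(hsv,(5,60,100),(22,220,255)); m=np.zeros_like(wood); m[150:290,280:365]=wood[150:290,280:365]
c=max(cv2.findContours(m,0,1)[0],key=cv2.contourArea)
print('spacer',cv2.minAreaRect(np.array([onz(ci,*p[0],62)[:2] for p in c],np.float32)),cv2.boundingRect(c))
g=cv2.inRange(hsv,(100,30,40),(125,255,160)); m=np.zeros_like(g); m[0:150,250:370]=g[0:150,250:370]
c=max(cv2.findContours(m,0,1)[0],key=cv2.contourArea); print('loose',cv2.boundingRect(c))
print(cv2.minAreaRect(np.array([onz(ci,*p[0],79)[:2] for p in c],np.float32)))
```

```text
2.25 [592.6   2.6 189. ] yaw -4.55 z [-1.2e-03 -3.0e-04 -1.0e+00] F [-0.3  0.4  0.9] op 92.0
hsv spacer [ 15 113 231] loose [110  18 127] [110  15 100] bolted [120   9  57] shadow [ 17  17 108] [ 27  13 196]
spacer ((593.5680541992188, 7.7468109130859375), (81.60315704345703, 38.24706268310547), 84.91239929199219) (304, 178, 44, 91)
loose (358, 33, 1, 1)
((628.5618896484375, 152.4774932861328), (0.0, 0.0), 0.0)
```

Emit:
move_arm --targets '[[[0,0,0],[2,1,37],0.3],[[0,0,0],[0,0,37],0.3],[[0,0,0],[0,0,37],0.3],[[0,0,0],[0,0,34],0.3],[[0,0,0],[0,0,13],0.3]]' --force 20

```text
time_s: 2.8
tool_pos: [591.2, 7.5, 28.6]
tcp_rot: [-0.002, 0.733, 0.68, -0.002]
force: [0.2, -0.2, -0.3]
opening: 60.2
```

Emit:
move_arm --targets '[[[0,0,0],[0,0,0],-1],[[0,0,0],[0,0,0],-1],[[0,0,0],[0,0,0],-1],[[0,0,0],[0,0,0],-1],[[0,0,0],[0,0,0],-1]]'

```text
time_s: 3.3
tool_pos: [595.4, 5.6, 33.5]
tcp_rot: [0.001, 0.734, 0.679, 0.001]
force: [-0.5, 1.2, 6.4]
opening: 37.5
```

Emit:
move_arm --targets '[[[0,0,0],[0,0,-10],-1],[[0,0,0],[0,0,-30],-1],[[0,0,0],[0,0,-40],-1],[[0,0,0],[0,0,-40],-1],[[0,0,0],[0,0,-40],-1]]'

```text
time_s: 3.8
tool_pos: [593.6, 4.9, 193.8]
tcp_rot: [0.0, 0.734, 0.679, 0.0]
force: [0.7, 1.1, -0.7]
opening: 38.0
```

Run:
```python
from h import *
st(); plan([449,354,195],-4.5)
im,ci=load('top0');
```

```text
3.8 [593.6   4.9 193.8] yaw -4.51 z [ 2.e-04 -0.e+00 -1.e+00] F [ 0.7  1.1 -0.7] op 38.0
[[0.0, 0.0, -0.0], [34.0, -17.0, -0.0]]
[[0.0, 0.0, -0.0], [34.0, -17.0, -0.0]]
[[0.0, 0.0, -0.0], [34.0, -17.0, -0.0]]
[[0.0, 0.0, -0.0], [34.0, -17.0, -0.0]]
[[0.0, 0.0, -0.0], [33.0, -17.0, -0.0]]
[[0.0, 0.0, -0.0], [34.0, -17.0, -0.0]]
[[0.0, 0.0, -0.0], [33.0, -17.0, -0.0]]
[[0.0, 0.0, -0.0], [34.0, -18.0, -0.0]]
[[0.0, 0.0, -0.0], [33.0, -17.0, -1.0]]
[[0.0, 0.0, -0.0], [33.6, -17.6, -0.2]]
```

Emit:
move_arm --targets '[[[0,0,0],[34,-17,0],-1],[[0,0,0],[34,-17,0],-1],[[0,0,0],[34,-17,0],-1],[[0,0,0],[34,-17,0],-1],[[0,0,0],[34,-17,0],-1]]'

```text
time_s: 4.3
tool_pos: [521.8, 182.4, 192.4]
tcp_rot: [0.0, 0.734, 0.679, 0.0]
force: [0.2, 0.6, -1.3]
opening: 37.6
```

Emit:
move_arm --targets '[[[0,0,0],[34,-17,0],-1],[[0,0,0],[34,-17,0],-1],[[0,0,0],[34,-17,0],-1],[[0,0,0],[33,-18,0],-1],[[0,0,0],[32,-18,0],-1]]'

```text
time_s: 4.8
tool_pos: [448.0, 355.8, 192.4]
tcp_rot: [-0.0, 0.734, 0.679, 0.0]
force: [0.5, 0.3, -2.4]
opening: 37.7
```

Run:
```python
from h import *
st(); snap('wrist','w3'); st()
```

```text
4.8 [448.  355.8 192.4] yaw -4.48 z [ 5.e-04  5.e-04 -1.e+00] F [ 0.5  0.3 -2.4] op 37.7
4.85 [444.1 362.8 192. ] yaw -4.0 z [-0.0016  0.004  -1.    ] F [-1.7  5.6 -1. ] op 38.2
```

View pics/w3.png

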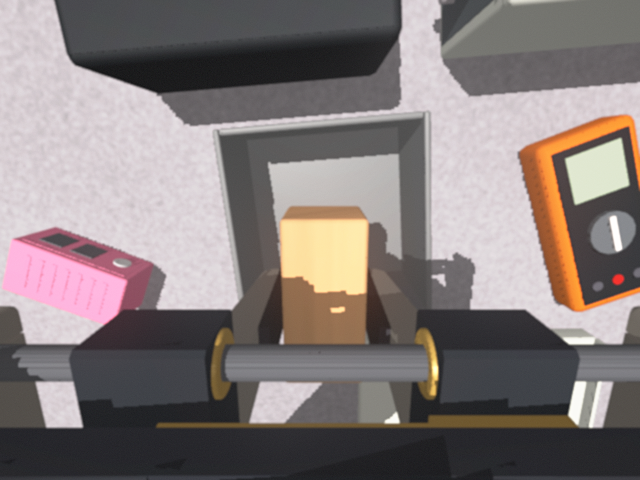

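The wrist view shows the spacer held over the bin, whose far rim corners are at (217,131) and (430,112).

Run:
```python
from h import *
st(); im,ci=load('w3'); print(onz(ci,217,131,100),onz(ci,430,112,100))
```

```text
4.85 [444.1 362.8 192. ] yaw -4.0 z [-0.0016  0.004  -1.    ] F [-1.7  5.6 -1. ] op 38.2
[375.54405256 444.3461466  100.        ] [531.36602503 445.52084379 100.        ]
```

Emit:
move_arm --targets '[[[0,0,0],[3,2,30],-1],[[0,0,0],[3,2,40],-1],[[0,0,0],[0,0,40],-1],[[0,0,0],[0,0,30],-1],[[0,0,0],[0,0,15],-1]]'

```text
time_s: 5.35
tool_pos: [452.1, 359.0, 34.5]
tcp_rot: [0.0, 0.734, 0.679, -0.002]
force: [-0.3, 0.5, -0.5]
opening: 37.4
```

Emit:
move_arm --targets '[[[0,0,0],[0,0,0],-1],[[0,0,0],[0,0,0],0.3],[[0,0,0],[0,0,0],0.3],[[0,0,0],[0,0,0],0.3],[[0,0,0],[0,0,0],0.3]]'

```text
time_s: 5.85
tool_pos: [453.9, 360.9, 37.8]
tcp_rot: [-0.0, 0.734, 0.679, 0.001]
force: [-0.2, -0.1, -0.3]
opening: 60.0
```

Emit:
move_arm --targets '[[[0,0,0],[0,0,-20],0.3],[[0,0,0],[0,0,-40],0.3],[[0,0,0],[0,0,-40],0.3],[[0,0,0],[0,0,-40],0.3],[[0,0,0],[0,0,-40],0.3]]'

```text
time_s: 6.35
tool_pos: [453.2, 360.2, 218.8]
tcp_rot: [-0.0, 0.734, 0.679, 0.0]
force: [0.6, 0.7, -0.6]
opening: 59.8
```

Run:
```python
from h import *
st()
im,ci=snap('top','top2'); hsv=cv2.cvtColor(im,cv2.COLOR_BGR2HSV); st()
wood=cv2.inRange(hsv,(5,60,80),(22,220,255)); 
for n,b in(('bin',(90,185,180,268)),('gap',(285,145,340,180))):
    x0,y0,x1,y1=b; s=wood[y0:y1,x0:x1]; print(n,s.astype(bool).sum(), np.argwhere(s).mean(0)[::-1]+[x0,y0] if s.any() else '')
# fit modules: fine top edges
```

```text
6.35 [453.2 360.2 218.8] yaw -4.48 z [ 6.e-04  7.e-04 -1.e+00] F [ 0.6  0.7 -0.6] op 59.8
6.4 [456.5 362.4 225.7] yaw -4.51 z [ 0.0081  0.0088 -0.9999] F [1.2 1.5 4.3] op 60.0
bin 797 [141.05144291 227.77415307]
gap 0
```

The spacer is in the bin: 797 px of wood there, none left in the gap. Next is the look pose over the modules.

Run:
```python
from h import *
st(); plan([592,75,260],-3,start=(np.array([453.3,360.3,220.]),goal(-4.5)))
```

```text
6.4 [456.5 362.4 225.7] yaw -4.51 z [ 0.0081  0.0088 -0.9999] F [1.2 1.5 4.3] op 60.0
[[0.0, 0.0, -0.2], [-34.0, 20.0, -5.0]]
[[0.0, 0.0, -0.2], [-34.0, 20.0, -5.0]]
[[0.0, 0.0, -0.2], [-34.0, 20.0, -5.0]]
[[0.0, 0.0, -0.2], [-35.0, 20.0, -5.0]]
[[0.0, 0.0, -0.2], [-35.0, 20.0, -5.0]]
[[0.0, 0.0, -0.2], [-34.0, 19.0, -5.0]]
[[0.0, 0.0, -0.1], [-35.0, 19.0, -5.0]]
[[0.0, 0.0, -0.2], [-34.4, 19.4, -5.0]]
```

Emit:
move_arm --targets '[[[0,0,-0.2],[-34,20,-5],1],[[0,0,-0.2],[-34,20,-5],1],[[0,0,-0.2],[-34,20,-5],1],[[0,0,-0.2],[-35,20,-5],1],[[0,0,-0.2],[-35,20,-5],1]]'

```text
time_s: 6.9
tool_pos: [541.3, 180.2, 242.2]
tcp_rot: [-0.0, 0.728, 0.685, 0.001]
force: [0.6, 0.4, -0.2]
opening: 91.9
```

Emit:
move_arm --targets '[[[0,0,-0.2],[-34,19,-5],1],[[0,0,-0.1],[-35,19,-5],1],[[0,0,-0.2],[-34,19,-5],1],[[0,0,0],[0,0,0],1],[[0,0,0],[0,0,0],1]]'

```text
time_s: 7.4
tool_pos: [591.9, 74.7, 256.8]
tcp_rot: [-0.0, 0.726, 0.688, 0.0]
force: [0.2, 1.4, -0.8]
opening: 92.0
```

Run:
```python
from h import *
st(); im,ci=snap('wrist','w4'); st()
cv2.imwrite('pics/w4b.png',cv2.resize(im[0:360,190:470],None,fx=1.66,fy=1.66,interpolation=cv2.INTER_CUBIC))
```

```text
7.4 [591.9  74.7 256.8] yaw -3.1 z [ 4.e-04  5.e-04 -1.e+00] F [ 0.2  1.4 -0.8] op 92.0
7.45 [591.4  76.3 256.5] yaw -2.95 z [-3.e-04  9.e-04 -1.e+00] F [-0.2  0.4  0.7] op 92.1
```

View pics/w4b.png

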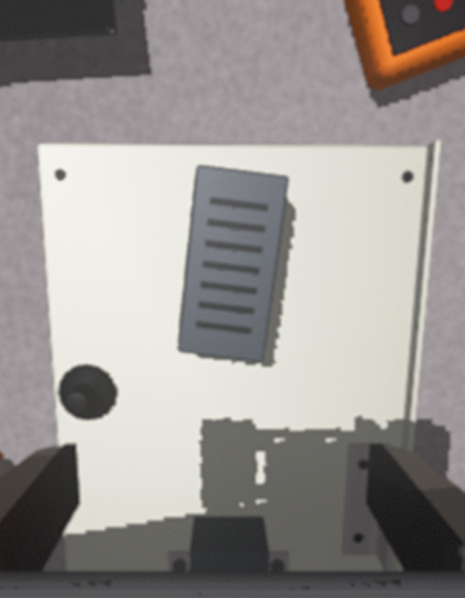

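Crop view: the loose module's top corners are at about (198,166), (288,177), (265,362) and (178,350), and the near end of the bolted one is at (192–266,517). I'll measure both with a blue-minus-red mask.

Run:
```python
from h import *
def msk(im,box,t=4,vmax=165):
    i=cv2.GaussianBlur(im,(3,3),0).astype(int); m=((i[...,0]-i[...,2]>=t)&(i.max(2)<vmax)).astype(np.uint8)*255
    o=np.zeros_like(m);x0,y0,x1,y1=box;o[y0:y1,x0:x1]=m[y0:y1,x0:x1]; return cv2.morphologyEx(o,cv2.MORPH_CLOSE,np.ones((7,7)))
im,ci=load('w4')
c=max(cv2.findContours(msk(im,(270,80,385,230)),0,1)[0],key=cv2.contourArea)
r=cv2.minAreaRect(np.array([onz(ci,*p[0],79)[:2] for p in c],np.float32)); print('loose w4',r); print(cv2.boundingRect(c))
print('corners hand',[onz(ci,190+u/1.66,v/1.66,79)[:2].round(1).tolist() for u,v in((198,166),(288,177),(265,362),(178,350))])
# shelf left end edge & rim
print('shelf end',onz(ci,190+40/1.66,146/1.66,24),onz(ci,190+425/1.66,146/1.66,24))
for f,rows in(('w4',range(316,332,3)),('w2',range(285,335,5))):
    im,ci=load(f)
    for v in rows:
        l=im[v,285:375].astype(int); print(f,v,'sum',[int(x.sum()//3) for x in l[::3]])
```

```text
loose w4 ((599.3692626953125, 133.3888702392578), (108.33621978759766, 52.6284294128418), 80.08553314208984)
(298, 100, 65, 117)
corners hand [[583.5, 190.7], [634.8, 182.1], [617.8, 74.6], [564.4, 85.0]]
shelf end [478.74518679 215.92772017  24.        ] [731.56949528 202.57244408  24.        ]
w4 316 sum [100, 99, 100, 100, 99, 100, 100, 71, 50, 50, 53, 51, 50, 47, 48, 47, 50, 46, 48, 47, 47, 53, 95, 97, 96, 97, 96, 96, 97, 96]
w4 319 sum [100, 100, 101, 100, 101, 100, 102, 64, 49, 50, 51, 51, 50, 49, 49, 49, 47, 48, 47, 45, 46, 48, 95, 96, 96, 94, 94, 95, 96, 96]
w4 322 sum [98, 99, 98, 100, 99, 98, 97, 57, 52, 53, 50, 52, 50, 51, 49, 49, 46, 49, 48, 46, 45, 45, 88, 96, 95, 96, 95, 95, 97, 96]
w4 325 sum [99, 100, 99, 98, 98, 98, 97, 56, 49, 49, 50, 48, 51, 47, 48, 48, 45, 46, 46, 46, 43, 44, 82, 97, 96, 95, 95, 95, 96, 96]
w4 328 sum [100, 98, 100, 98, 98, 98, 94, 50, 49, 50, 49, 48, 49, 47, 46, 44, 43, 45, 46, 45, 47, 47, 72, 95, 96, 95, 94, 95, 97, 95]
w4 331 sum [100, 98, 94, 92, 89, 89, 86, 48, 50, 50, 49, 48, 49, 48, 49, 47, 47, 47, 45, 47, 44, 44, 64, 90, 88, 88, 91, 94, 95
[... 653 characters left out ...]
1, 47, 48, 48, 77, 80, 80, 79, 81, 96]
w2 310 sum [156, 91, 78, 113, 56, 53, 53, 52, 52, 51, 52, 50, 51, 71, 72, 68, 48, 48, 47, 47, 49, 47, 49, 47, 72, 46, 45, 53, 80, 96]
w2 315 sum [61, 52, 51, 55, 51, 53, 52, 49, 43, 45, 41, 42, 40, 42, 40, 39, 40, 38, 39, 36, 43, 48, 46, 47, 70, 44, 43, 49, 80, 94]
w2 320 sum [83, 77, 75, 81, 55, 51, 51, 51, 46, 45, 46, 46, 46, 46, 45, 44, 43, 43, 45, 47, 48, 45, 48, 45, 77, 76, 78, 78, 78, 95]
w2 325 sum [80, 83, 80, 82, 53, 52, 52, 49, 48, 47, 49, 51, 49, 47, 48, 49, 47, 48, 47, 45, 45, 44, 45, 44, 77, 77, 80, 80, 81, 96]
w2 330 sum [82, 81, 81, 82, 55, 48, 53, 48, 36, 35, 33, 33, 30, 32, 29, 33, 32, 31, 32, 28, 39, 47, 47, 46, 77, 79, 80, 80, 80, 93]
```

Run:
```python
from h import *
a=np.radians(-3.0); X=np.array([np.cos(a),np.sin(a)]); Y=np.array([-np.sin(a),np.cos(a)])
for f,rows in(('w2',range(284,346,4)),('w4',range(314,336,3))):
    im,ci=load(f); g=cv2.cvtColor(im,cv2.COLOR_BGR2GRAY).astype(float)
    print(f,'proj end corner',proj(ci,[582,-57,79]),proj(ci,[582,-57,24]))
    for v in rows:
        seg=g[v]; 
        def cross(u,d):
            while seg[u]<65 and 270<u<390: u+=d
            b=seg[u]; i=seg[u-d]; return u-d+d*(65-i)/(b-i)
        L,Rr=cross(318,-1),cross(330 if f=='w2' else 335,1)
        if f=='w2': L=cross(300,-1) if seg[300]<65 else 0; Rr=cross(350,1)
        pL,pR=onz(ci,L,v,79)[:2],onz(ci,Rr,v,79)[:2]
        print(v,round(L,1),round(Rr,1),pL.round(1),pR.round(1),'X',round(pL@X,1),round(pR@X,1),'w',round((pR-pL)@X,1))
    col=g[270:340,330]; print([int(q) for q in col[::2]])
```

```text
w2 proj end corner [318.19927451 300.76820972] [319.09126378 278.35204244]
284 298.9 352.4 [566.5 -39.9] [613.1 -43.5] X 567.8 614.5 w 46.7
288 298.3 353.2 [565.6 -43.6] [613.6 -47.3] X 567.1 615.2 w 48.1
292 297.4 354.2 [564.5 -47.3] [614.2 -51.1] X 566.2 616.0 w 49.9
296 297.6 355.0 [564.2 -51. ] [614.7 -55. ] X 566.1 616.8 w 50.6
300 296.9 355.5 [563.3 -54.8] [615.  -58.8] X 565.4 617.2 w 51.8
304 295.9 356.1 [562.  -58.6] [615.3 -62.7] X 564.3 617.7 w 53.4
308 296.0 355.8 [561.7 -62.4] [614.8 -66.6] X 564.2 617.5 w 53.3
312 286.1 367.7 [552.5 -65.6] [625.2 -71.3] X 555.2 628.1 w 72.9
316 285.0 355.9 [551.1 -69.4] [614.5 -74.4] X 554.0 617.5 w 63.5
320 295.8 356.1 [560.4 -74.1] [614.4 -78.3] X 563.5 617.7 w 54.1
324 296.1 355.9 [560.3 -78. ] [614.  -82.2] X 563.6 617.5 w 53.9
328 296.1 355.9 [559.9 -82. ] [613.8 -86.2] X 563.4 617.5 w 54.1
332 296.2 355.9 [559.6 -86. ] [613.6 -90.2] X 563.3 617.5 w 54.2
336 295.7 355.9 [558.7 -90. ] [613.4 -94.3] X 562.6 617.5 w 54.9
340 286.1 356.5 [549.6 -93.4] [613.7 -98.4] X 553.7 618.0 w 64.3
344 283.3 371.0 [546.6 -97.2] [ 626.7 -103.5] X 55
[... 215 characters left out ...]
726015 312.14125897]
314 306.8 348.3 [566.6 -31.1] [612.6 -33.5] X 567.5 613.5 w 46.1
317 306.3 348.9 [565.8 -34.7] [613.1 -37.2] X 566.8 614.2 w 47.4
320 305.9 349.2 [565.1 -38.3] [613.4 -40.9] X 566.3 614.7 w 48.4
323 305.6 349.7 [564.5 -42. ] [613.8 -44.6] X 565.9 615.3 w 49.4
326 305.3 350.4 [564.  -45.6] [614.4 -48.3] X 565.6 616.1 w 50.5
329 304.7 350.8 [563.1 -49.3] [614.8 -52.1] X 564.9 616.7 w 51.8
332 304.2 351.6 [562.3 -53. ] [615.6 -55.9] X 564.3 617.6 w 53.3
335 304.2 351.9 [562.  -56.8] [615.7 -59.6] X 564.2 618.0 w 53.8
[105, 105, 105, 106, 104, 102, 103, 103, 103, 103, 104, 102, 101, 102, 102, 101, 100, 99, 102, 100, 87, 54, 51, 47, 50, 51, 49, 48, 47, 45, 46, 47, 48, 49, 48]
```

Bolted module: front and back edges at X' = 563.5 and 617.5, which is exactly 54 wide, with yaw −3.0° (the shelf end edge gives −3.02°). Its end is at Y' ≈ −27. Loose module: about (599,131), yaw −9.9°, size 108×53, which agrees with the description.

Run:
```python
from h import *
st(); s=plan([599.4,131.5,110],-9.9); print(); plan([599.4,131.5,34],-9.9,step=30,start=s)
```

```text
7.45 [591.4  76.3 256.5] yaw -2.95 z [-3.e-04  9.e-04 -1.e+00] F [-0.2  0.4  0.7] op 92.1
[[-0.0, -0.0, 1.7], [14.0, 1.0, 37.0]]
[[-0.0, -0.0, 1.7], [14.0, 1.0, 37.0]]
[[-0.0, -0.0, 1.8], [14.0, 1.0, 36.0]]
[[-0.0, -0.0, 1.7], [13.6, -0.3, 36.5]]

[[-0.0, -0.0, 0.0], [-0.0, 0.0, 25.0]]
[[-0.0, -0.0, 0.0], [-0.0, 0.0, 26.0]]
[[-0.0, -0.0, 0.0], [-0.1, 0.0, 25.0]]
```

Emit:
move_arm --targets '[[[0,0,1.7],[14,1,37],1],[[0,0,1.7],[14,1,37],1],[[0,0,1.8],[14,1,36],1],[[0,0,1.7],[14,0,36],1],[[0,0,0],[0,0,0],1]]' --force 25

```text
time_s: 7.95
tool_pos: [595.6, 135.1, 105.5]
tcp_rot: [-0.003, 0.763, 0.646, -0.004]
force: [-0.4, -0.3, -0.4]
opening: 91.7
```

Emit:
move_arm --targets '[[[0,0,0],[0,0,25],1],[[0,0,0],[0,0,26],1],[[0,0,0],[0,0,18],1],[[0,0,0],[0,0,7],1],[[0,0,0],[0,0,0],1]]'

```text
time_s: 8.45
tool_pos: [600.2, 131.3, 35.3]
tcp_rot: [-0.0, 0.765, 0.644, 0.0]
force: [0.9, -0.3, 0.2]
opening: 92.0
```

Emit:
move_arm --targets '[[[0,0,0],[0,0,0],-1],[[0,0,0],[0,0,0],-1],[[0,0,0],[0,0,0],-1],[[0,0,0],[0,0,0],-1],[[0,0,0],[0,0,0],-1]]'

```text
time_s: 8.95
tool_pos: [600.0, 131.1, 34.8]
tcp_rot: [-0.0, 0.765, 0.644, -0.0]
force: [-4.6, 0.3, 2.4]
opening: 54.0
```

Run:
```python
from h import *
st(); im,ci=snap('top','top3'); st(); im,ci=snap('wrist','w5')
```

```text
8.95 [600.  131.1  34.8] yaw -9.87 z [-4.e-04  3.e-04 -1.e+00] F [-4.6  0.3  2.4] op 54.0
9.0 [600.1 131.1  34.9] yaw -9.87 z [-3.e-04  3.e-04 -1.e+00] F [-0.9  0.2  0.7] op 53.8
```

View pics/w5.png

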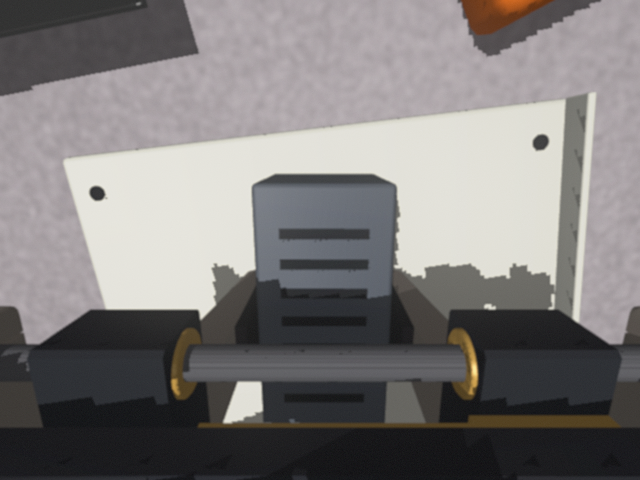

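Run:
```python
from h import *
s,Q=st(); im,ci=load('w5'); P=s['tool_pos']
for u in(262,325,388):
    p=onz(ci,u,185,79); print(p.round(1),'tool frame',(Q.T@(p-P)).round(1))
a=np.radians(-3.0); X=np.array([np.cos(a),np.sin(a),0]); Y=np.array([-np.sin(a),np.cos(a),0])
t=X*591.3+Y*55+[0,0,39]; print(t)
st0=(np.array([600,131.1,39]),goal(-9.9)); e=plan(t,-3,step=25,start=st0); print(e[0])
```

```text
9.05 [600.1 131.1  34.9] yaw -9.87 z [-3.e-04  3.e-04 -1.e+00] F [-2.   0.4  3.1] op 54.0
[586.5 190.7  79. ] tool frame [ 56.5 -23.6 -44.1]
[609.3 186.8  79. ] tool frame [ 56.5  -0.5 -44.1]
[632.1 182.8  79. ] tool frame [ 56.5  22.7 -44.1]
[593.36812149  23.97837349  39.        ]
[[0.0, 0.0, -1.4], [-21.0, 2.0, 0.0]]
[[0.0, 0.0, -1.4], [-21.0, 2.0, 0.0]]
[[0.0, 0.0, -1.4], [-22.0, 1.0, 0.0]]
[[0.0, 0.0, -1.4], [-22.0, 1.0, 0.0]]
[[0.0, 0.0, -1.3], [-21.1, 0.6, 0.0]]
[593.33312211  23.97285404  39.        ]
```

The module is gripped at 54.0 mm, with its far end 56.5 mm ahead of the TCP, so it is centred within about 1.5 mm. Next I lift 4 mm, straighten it and carry it to about 28 mm from contact.

Emit:
move_arm --targets '[[[0,0,0],[0,0,-4],-1],[[0,0,0],[0,0,0],-1],[[0,0,-1.4],[-21,2,0],-1],[[0,0,-1.4],[-21,2,0],-1],[[0,0,-1.4],[-22,1,0],-1]]'

```text
time_s: 9.55
tool_pos: [595.0, 66.4, 37.8]
tcp_rot: [-0.0, 0.741, 0.672, -0.001]
force: [0.0, 0.1, -6.6]
opening: 53.8
```

Emit:
move_arm --targets '[[[0,0,-1.4],[-22,1,0],-1],[[0,0,-1.3],[-21,1,0],-1],[[0,0,0],[0,0,0],-1],[[0,0,0],[0,0,3],-1],[[0,0,0],[0,0,0],-1]]'

```text
time_s: 10.05
tool_pos: [593.8, 24.8, 35.0]
tcp_rot: [-0.0, 0.725, 0.689, -0.0]
force: [-0.3, -0.2, -6.6]
opening: 53.9
```

Run:
```python
from h import *
s,Q=st(); a=np.radians(-3.0); X=np.array([np.cos(a),np.sin(a),0]); Y=np.array([-np.sin(a),np.cos(a),0])
print('X,Y',s['tool_pos']@X,s['tool_pos']@Y)
```

```text
10.05 [593.8  24.8  35. ] yaw -2.93 z [-7.e-04  3.e-04 -1.e+00] F [-0.3 -0.2 -6.6] op 53.9
X,Y 591.6549431111981 55.86578643451793
```

Emit:
move_arm --targets '[[[0,0,0],[-8,0,0],-1],[[0,0,0],[-8,0,0],-1],[[0,0,0],[-4,0,0.5],-1],[[0,0,0],[0,0,0],-1],[[0,0,0],[0,0,0],-1]]'

```text
time_s: 10.55
tool_pos: [592.9, 3.9, 35.1]
tcp_rot: [-0.0, 0.725, 0.688, 0.0]
force: [1.0, 0.6, -6.4]
opening: 54.2
```

Run:
```python
from h import *
s,Q=st(); im,ci=snap('top','top4'); cv2.imwrite('pics/t4b.png',cv2.resize(im[130:210,220:420],None,fx=4,fy=4,interpolation=cv2.INTER_CUBIC))
```

```text
10.55 [592.9   3.9  35.1] yaw -2.99 z [-1.e-04  2.e-04 -1.e+00] F [ 1.   0.6 -6.4] op 54.2
```

View pics/t4b.png

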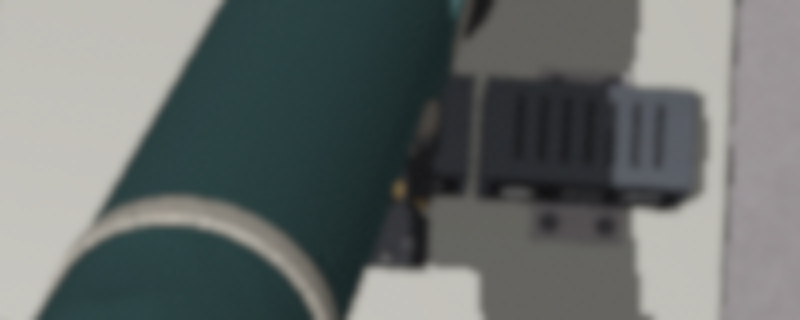

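The top crop shows a small gap at u 470–483, about 6 mm, with the front edges in line. I'll set the module down, then creep to contact.

Emit:
move_arm --targets '[[[0,0,0],[0,0,0.7],-1],[[0,0,0],[0,0,0],-1],[[0,0,0],[-1.5,0,0],-1],[[0,0,0],[-1.5,0,0],-1],[[0,0,0],[0,0,0],-1]]'

```text
time_s: 11.1
tool_pos: [593.6, 1.4, 34.9]
tcp_rot: [0.0, 0.725, 0.689, 0.001]
force: [-0.1, 3.4, 1.9]
opening: 53.9
```

Emit:
move_arm --targets '[[[0,0,0],[-1,0,0],-1],[[0,0,0],[-1,0,0],-1],[[0,0,0],[0,0,0],-1]]'

```text
time_s: 11.4
tool_pos: [593.4, -0.8, 34.9]
tcp_rot: [0.0, 0.725, 0.689, 0.001]
force: [-0.2, 4.1, 3.4]
opening: 53.8
```

Emit:
move_arm --targets '[[[0,0,0],[-1,0,0],-1],[[0,0,0],[0,0,0],-1]]'

```text
time_s: 11.6
tool_pos: [593.4, -0.8, 34.9]
tcp_rot: [-0.0, 0.725, 0.689, 0.001]
force: [1.4, 6.7, 4.0]
opening: 53.8
```

Emit:
move_arm --targets '[[[0,0,0],[-1,0,0],-1],[[0,0,0],[0,0,0],-1]]'

```text
time_s: 11.8
tool_pos: [593.4, -0.8, 34.9]
tcp_rot: [-0.0, 0.725, 0.689, 0.001]
force: [1.6, 8.1, 3.8]
opening: 54.1
```

Emit:
move_arm --targets '[[[0,0,0],[-1,0,0],-1],[[0,0,0],[0,0,0],-1]]'

```text
time_s: 12.0
tool_pos: [593.5, -0.8, 34.9]
tcp_rot: [-0.001, 0.725, 0.689, 0.002]
force: [2.0, 10.0, 4.3]
opening: 53.8
```

Run:
```python
from h import *
s,Q=st(); im,ci=snap('top','top5'); cv2.imwrite('pics/t5b.png',cv2.resize(im[140:200,320:400],None,fx=8,fy=8,interpolation=cv2.INTER_CUBIC))
g=cv2.cvtColor(im,cv2.COLOR_BGR2GRAY); g0=cv2.imread('pics/top4.png',0)
for v in(154,160,166,172): print(g0[v,328:350].tolist(),g[v,328:350].tolist())
```

```text
12.0 [593.5  -0.8  34.9] yaw -2.89 z [ 0.0015  0.0036 -1.    ] F [ 2.  10.   4.3] op 53.8
[42, 40, 41, 43, 43, 44, 44, 43, 45, 52, 67, 76, 68, 53, 44, 44, 44, 44, 44, 43, 41, 37] [35, 38, 41, 43, 43, 43, 44, 44, 45, 44, 45, 43, 42, 41, 42, 44, 44, 44, 44, 44, 41, 38]
[62, 52, 45, 42, 44, 44, 44, 44, 45, 56, 70, 72, 58, 46, 43, 43, 44, 45, 44, 43, 38, 32] [50, 61, 65, 63, 55, 48, 44, 44, 44, 45, 44, 42, 41, 41, 43, 44, 44, 44, 45, 43, 40, 33]
[29, 33, 40, 43, 44, 44, 46, 45, 49, 62, 72, 69, 54, 45, 43, 44, 45, 43, 44, 42, 37, 31] [37, 35, 32, 31, 38, 44, 44, 45, 45, 46, 46, 43, 42, 43, 44, 44, 44, 44, 44, 42, 37, 31]
[34, 39, 41, 42, 42, 42, 43, 45, 52, 66, 72, 63, 49, 44, 44, 44, 44, 44, 44, 43, 43, 44] [24, 27, 29, 35, 41, 41, 41, 41, 43, 44, 42, 41, 42, 43, 44, 45, 45, 45, 44, 45, 44, 45]
```

In contact: y has stalled at −0.8, the push is rising to 10 N, and the gap has gone in the top image. I ease the push and release, then centre the jaws across the seam for an aligning squeeze.

Emit:
move_arm --targets '[[[0,0,0],[2,0,0],-1],[[0,0,0],[0,0,0],-1],[[0,0,0],[0,0,0],0.6],[[0,0,0],[0,0,0],0.6],[[0,0,0],[0,0,0],0.6]]' --force 15

```text
time_s: 12.55
tool_pos: [592.1, -3.6, 34.0]
tcp_rot: [0.0, 0.726, 0.688, -0.001]
force: [-0.7, 0.4, 0.7]
opening: 73.1
```

Run:
```python
from h import *
s,Q=st(); im,ci=load('top0'); print('bracket front',onz(ci,316,128,24).round(),onz(ci,357,128,24).round())
```

```text
12.55 [592.1  -3.6  34. ] yaw -3.05 z [-8.0e-04 -1.4e-03 -1.0e+00] F [-0.7  0.4  0.7] op 73.1
bracket front [677.  -7.  24.] [678. -96.  24.]
```

Emit:
move_arm --targets '[[[0,0,0],[0,0,-4],0.6],[[0,0,0],[-17,0,0],0.6],[[0,0,0],[-17,0,0],0.6],[[0,0,0],[-17,0,0],0.6],[[0,0,0],[0,0,0],0.6]]' --force 25

```text
time_s: 13.05
tool_pos: [589.5, -58.1, 38.6]
tcp_rot: [0.001, 0.727, 0.686, -0.001]
force: [-0.7, -0.6, -0.1]
opening: 73.8
```

Emit:
move_arm --targets '[[[0,0,0],[0,0,0],-1],[[0,0,0],[0,0,0],-1],[[0,0,0],[0,0,0],-1],[[0,0,0],[0,0,0],-1]]'

```text
time_s: 13.45
tool_pos: [589.6, -52.0, 38.2]
tcp_rot: [-0.001, 0.725, 0.689, -0.0]
force: [-1.7, 0.5, 1.1]
opening: 53.8
```

```bash
python3 -c "
from h import *
st()"
```

```text
13.45 [589.6 -52.   38.2] yaw -2.92 z [-9.e-04  7.e-04 -1.e+00] F [-1.7  0.5  1.1] op 53.8
```

The squeeze closed to 53.8 mm with negligible side force, so the faces are level at the seam. Release, back away and look.

Emit:
move_arm --targets '[[[0,0,0],[0,0,0],0.6],[[0,0,0],[0,0,0],0.6],[[0,0,0],[0,0,0],0.6],[[0,0,0],[0,0,-25],0.6],[[0,0,0],[0,0,-40],0.6]]'

```text
time_s: 13.95
tool_pos: [588.1, -52.8, 101.9]
tcp_rot: [-0.002, 0.725, 0.689, -0.002]
force: [0.9, 0.4, -0.2]
opening: 73.6
```

Emit:
move_arm --targets '[[[0,0,0],[-20,0,-40],0.6],[[0,0,0],[-30,0,-40],0.6],[[0,0,0],[-30,0,-40],0.6],[[0,0,0],[0,0,0],0.6],[[0,0,0],[0,0,0],0.6]]'

```text
time_s: 14.45
tool_pos: [586.1, -133.4, 224.2]
tcp_rot: [0.001, 0.726, 0.688, 0.001]
force: [-0.0, 1.4, -0.6]
opening: 73.6
```

Run:
```python
from h import *
s,Q=st(); im,ci=snap('wrist','w6'); st()
cv2.imwrite('pics/w6b.png',cv2.resize(im[40:340,180:480],None,fx=2,fy=2,interpolation=cv2.INTER_CUBIC))
```

```text
14.45 [ 586.1 -133.4  224.2] yaw -3.06 z [ 2.2e-03  4.0e-04 -1.0e+00] F [-0.   1.4 -0.6] op 73.6
14.5 [ 585.5 -132.   222.7] yaw -2.95 z [-7.0e-04  1.1e-03 -1.0e+00] F [ 0.1 -0.5 -0.8] op 73.3
```

View pics/w6b.png

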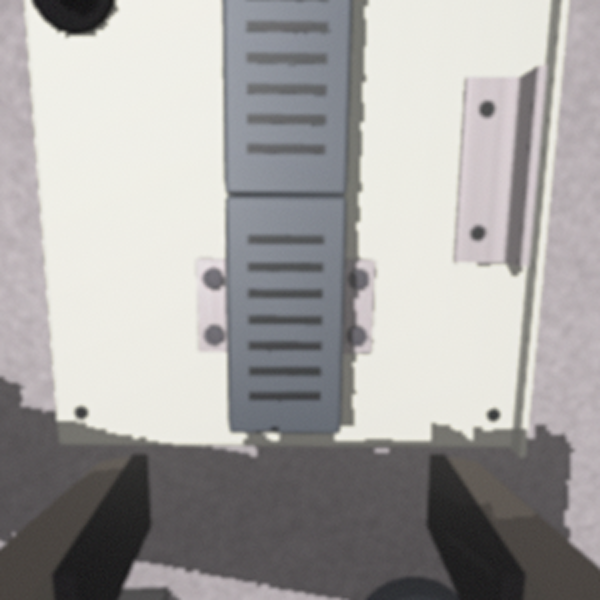

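The crop shows both modules in one line with a thin seam at (288,192) and continuous edges. The bracket and knob look untouched. A numeric check of the edge lines follows.

Run:
```python
from h import *
im,ci=load('w6'); g=cv2.GaussianBlur(cv2.cvtColor(im,cv2.COLOR_BGR2GRAY),(3,3),0).astype(float)
a=np.radians(-3.0); X=np.array([np.cos(a),np.sin(a)]); Y=np.array([-np.sin(a),np.cos(a)])
def edge(v,u0):
    u=u0
    while g[v,u]<160: u-=1
    return u+(160-g[v,u])/(g[v,u+1]-g[v,u])
for n,rows in(('loose',range(50,132,4)),('bolted',list(range(142,166,4))+list(range(220,248,4)))):
    P=np.array([onz(ci,edge(v,305),v,79)[:2] for v in rows]); x,y=P@X,P@Y
    k,c=np.polyfit(y,x,1); print(n,'front X mean',x.mean().round(2),'at seam',(k*-25+c).round(2),'slope deg',np.degrees(np.arctan(k)).round(2),'resid',np.std(x-k*y-c).round(2), x.round(1))
col=g[120:150,300:345:8]; print(col.T.astype(int))
```

```text
loose front X mean 564.33 at seam 563.83 slope deg 0.7 resid 0.1 [564.7 564.8 564.7 564.7 564.6 564.5 564.3 564.3 564.5 564.4 564.4 564.3
 564.2 564.2 564.1 564.1 564.  563.9 564.1 564.  564.2]
bolted front X mean 563.63 at seam 564.21 slope deg 0.67 resid 0.09 [564.4 564.2 564.1 563.9 563.9 563.9 563.4 563.3 563.3 563.2 563.1 563.2
 563.2]
[[152 152 152 151 151 151 152 152 151 151 152 152 152 151 143 122  98  91
  107 131 145 150 150 150 149 149 149 149 149 148]
 [149 148 148 148 148 148 148 148 148 148 148 148 148 147 140 122  99  91
  105 127 142 147 147 147 146 146 146 146 146 146]
 [146 145 145 145 145 145 144 144 144 145 145 145 145 145 138 120  98  90
  103 124 139 144 145 145 144 143 143 143 143 143]
 [143 143 142 142 142 142 142 141 141 142 141 141 141 141 136 119  98  89
  100 120 134 141 142 142 141 140 140 140 140 141]
 [141 140 140 140 139 139 139 139 138 138 138 139 139 139 134 119  99  89
   99 118 132 138 140 139 139 138 138 137 137 137]
 [138 138 138 137 136 136 136 136 136 136 136 136 136 135 131 118 100  90
   98 116 130 136 138 138 137 136 136 136 135 135]]
```

Run:
```python
from h import *
from scipy.signal import find_peaks
im,ci=load('w6'); raw=cv2.cvtColor(im,cv2.COLOR_BGR2GRAY)
a=np.radians(-3.0); Y=np.array([-np.sin(a),np.cos(a)])
p=raw[40:250,312:335].mean(1)
print('seam raw',raw[130:144,320].tolist())
d=-p; pk,_=find_peaks(d,prominence=15); cs=[]
for k in pk:
    w=np.arange(k-5,k+6); w=w[w<len(p)]; base=max(p[w[0]],p[w[-1]]); m=np.clip(base-p[w],0,None); v=40+(w*m).sum()/m.sum(); cs.append(onz(ci,323,v,79)[:2]@Y); print(round(v,2),round(cs[-1],2))
print(np.diff(cs).round(2))
```

```text
seam raw [145, 142, 144, 144, 140, 123, 92, 83, 101, 127, 138, 144, 144, 143]
53.07 45.25
68.91 33.1
84.15 21.17
99.27 9.1
114.12 -3.0
136.98 -22.11
159.56 -41.58
173.22 -53.65
186.64 -65.75
199.77 -77.8
212.65 -89.85
225.35 -101.96
237.88 -114.13
[-12.15 -11.93 -12.08 -12.09 -19.11 -19.47 -12.08 -12.09 -12.06 -12.05
 -12.11 -12.17]
```

Slot pitch is 12.08 mm and the slot distance across the seam is 38.58 mm. At the image scale that is 38.3 against a nominal 38, so any gap is about 0.3 mm, within measuring error. The front faces agree to 0.4 mm and 0.03°. One last check of the bystanders and the spacer, then I hand in.

Run:
```python
from h import *
im,ci=snap('top','top9'); a=cv2.imread('pics/top0.png'); hsv=cv2.cvtColor(im,cv2.COLOR_BGR2HSV)
w=cv2.inRange(hsv,(5,60,80),(22,220,255))[185:268,90:180]; print('spacer px in bin',(w>0).sum(),np.argwhere(w).mean(0)[::-1]+[90,185])
for n,(x0,y0,x1,y1) in dict(knob=(278,198,306,226),castor=(440,118,485,162),tray=(443,204,528,290),multimeter=(110,76,206,142),orange=(292,242,356,306),rim=(215,98,300,112)).items():
    t=a[y0:y1,x0:x1]; r=cv2.matchTemplate(im[y0-8:y1+8,x0-8:x1+8],t,cv2.TM_CCOEFF_NORMED); _,s,_,l=cv2.minMaxLoc(r); print(n,round(s,2),l[0]-8,l[1]-8)
st(); print(ctrl.job_done())
```

```text
spacer px in bin 817 [141.61321909 227.78580171]
knob 1.0 0 0
castor 0.68 0 0
tray 1.0 0 0
multimeter 1.0 0 0
orange 0.14 -8 1
rim 1.0 0 0
14.55 [ 585.2 -131.2  221.9] yaw -2.88 z [-0.0023  0.0012 -1.    ] F [ 0.2  0.4 -1.3] op 73.8
the job is handed in; nothing more can be done
None
```

The job is handed in at about 14.6 s. I put the spacer in the scrap bin first. Then I gripped the loose module, straightened it, set it down and pushed it against the bolted one until it stopped moving (10 N push). Last, I squeezed the jaws across the seam to level the front and back faces, then backed the arm clear.

**Last checks:**
- **Spacer:** seen inside the bin in the top camera view.
- **Alignment:** front faces level within about 0.4 mm and in line within 0.03°.
- **Gap:** measured from the vent slots across the seam, about 0.3 mm, which is within measuring error. The seam still shows as a thin dark line, and I did not push the module again.
- **Bystanders:** the knob, tray, multimeter and shelf rim are unmoved. The bracket looked untouched in the last wrist picture, but I did not measure it.
- **Weak matches:** the castor's image match was weak (0.68, no shift) and the orange block's failed (0.14). I think the arm or its shadow covered them, since nothing went near either one, but I did not confirm it.

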